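# Lay the tall square bottle down against its cork stop

## Task

Open fingers on both sides of its cap, tip the tall square bottle over onto its side against the low cork-topped stop block of its wooden frame, and leave it lying there: body on the cork between the two cheeks, foot where it stood. Guide it all the way down so that it lands gently and never falls freely; only push and steady it with the fingers: do not squeeze, lift or carry it. Leave all the other things where they stand.

Things in the scene. Friction and masses are not known exactly. Their poses are not given: they have to be found in the camera images.
- bottle: Tall square white bottle with a black round cap, upright at the start, 0.2 to 0.35 kg. Body 50 x 50 mm in plan, 135 high; shoulder and neck above it; cap diameter 28, from 150 to 190 mm up (the whole height). Origin: underside centre; z towards the cap; x within about 5 degrees of the rest's x, the way to tip it. It stands on the desk inside the frame and overbalances at about 20 degrees of lean.
- bottle_foot (a point): Middle of the bottle's front lower edge (25 mm along its x from the origin, at the underside): the edge it tips over, which stays down on the desk, held by friction; it may creep back some mm.
- bottle_cap (a point): Centre of the cap's top face, 190 mm along z from the bottle's origin.
- rest: Fixed wooden frame on the desk, 112 mm wide. Origin: on the desk, within 5 mm of where the bottle's front foot edge stands; z up; x towards the stop block, the way the bottle is laid. Stop block with cork: x 92 to 118 mm, top 14 high; on it two cheeks 36 high, 76 mm between them (y +-38). 6 mm high runners at y +-51 lead back to a 6 mm high bar behind the bottle (x -80 to -66). Nothing beyond x 118.
- rest_cork (a point): Middle of the cork's top, 105 mm along the rest's x and 14 mm up. The bottle ends lying on its foot edge and the cork, cap end about 9 degrees up; shoulder and cap stick out beyond the cork, the cap's lower side then about 35 to 40 mm above the free desk and its top face at about x 184 mm.
- dropper_a: Small white dropper bottle, diameter 25, 76 high, 100 to 130 mm to one side of the rest's middle line; bystander. Origin: underside centre.
- dropper_b: Small white dropper bottle like the other, on the other side of the rest; bystander. Origin: underside centre.
- pot: Small glass paint pot, diameter 36, 36 high, behind the square bottle; bystander. Origin: underside centre.
- round_bottle: Round white bottle, diameter 56, 160 high, on the robot's right; bystander. Origin: underside centre.
- figure: Small grey figure on a 45 x 45 x 60 mm wooden block, 107 high, on the robot's right; bystander. Origin: underside centre.
- brush_jar: Glass jar of diameter 68, 85 high, with brushes up to 190 high, on the left; bystander. Origin: underside centre.
- eraser: Grey rubber block 50 x 22 x 12 mm lying on the left; bystander. Origin: underside centre.

How it is judged:
At the end, for the whole second after the job is handed in: The square bottle lies still on the cork, axis 76-89 deg from vertical and within 17 deg of the rest's x; cap within 35 mm and foot edge within 30 mm of its middle line, cap top at x 150-215 mm, foot edge at x -35 to 30 mm and under 15 mm high; bystanders within 20 mm of their start (angle between bottle's own z axis and vertical between 1.33 and 1.55 rad and angle between the z axis of bottle and the x axis of rest, either way round below 0.3 rad and x of bottle_cap in the frame of rest between 0.15 and 0.215 m and y of bottle_cap in the frame of rest between -0.035 and 0.035 m and y of bottle_foot in the frame of rest between -0.03 and 0.03 m and x of bottle_foot in the frame of rest between -0.035 and 0.03 m and height (world z) of bottle_foot below 0.015 m and linear speed of bottle below 0.02 m/s and contact force between bottle and rest above 0.5 N and distance of each of dropper_a, dropper_b, pot, round_bottle, figure, brush_jar, eraser from where it was at the start of the episode below 0.02 m); the robot touches nothing.
It fails at once if the bottle fell: it turned faster than 4.5 rad/s (angular speed of bottle above 4.5 rad/s).
It fails at once if the bottle was lifted: its front foot edge rose more than 30 mm above the desk (height (world z) of bottle_foot above 0.03 m).
It fails at once if the bottle was carried or shoved along: its front foot edge moved more than 50 mm (distance of bottle_foot from where it was at the start of the episode above 0.05 m).
It fails at once if the bottle was squeezed or pressed with more than 25 N (contact force between the fingers and bottle above 25 N).
It fails at once if a bystander was moved by more than 20 mm or knocked over (distance of any of dropper_a, dropper_b, pot, round_bottle, figure, brush_jar, eraser from where it was at the start of the episode above 0.02 m or angle between any of dropper_a, dropper_b, pot, round_bottle, figure, brush_jar, eraser's own z axis and vertical above 0.5 rad).
It also fails if it takes over 58 s, if anything falls off the work surface, if the arm or the gripper's body presses on something with over 40 N, if the wrist force passes 120 N, or if a joint passes its speed limit or range.

## Robot

A 6-joint arm with a two-finger parallel gripper is mounted at the origin on the work surface. World frame = base frame: x ahead of the robot, y to its left, z up, the work surface at z = 0. Lengths are in m, angles in rad, forces in N, time in s.
With the tool pointing down it reaches from about 0.325 to 0.75 m from the base axis. Payload 7.6 kg.
Tool frame: the origin (TCP) lies midway between the tips of the shut fingers; the grasp point (between the pads) lies 19 mm behind it; z points along the fingers, y is the line along which they close (so a half turn about z gives the same grasp; the last joint's range is limited). The gripper opens to 85 mm and grips with 20 to 120 N. Pads are 22 mm wide; open, the fingers measure 114 mm over their backs; the gripper's body (76 mm by 85 mm) begins 54 mm behind the grasp point. The pads swing forward as they close: fully open they stand 13 mm farther back than shut.
Start: joints at [1.119, 0.052, 1.401, -0, 1.689, -0.07], TCP at [0.196, 0.487, 0.231] pointing down, gripper open.
Joint ranges: [-2.9, 2.9], [-0.91, 2.17], [0.12, 2.37], [-1.06, 4.2], [0.26, 2.73], [-2.93, 2.93]. Speed limits (rad/s): [2.57, 2.57, 3.01, 3.14, 3.14, 3.14].

## Interface

Orientations are given as a rotation vector (axis times angle).
In Python, from rig import read_state, grab_frame, sign_off gives the robot as it stands. The module is installed in compiled form; this text tells all that it offers.
- The arm moves only by the tool drive_tool, never from a script. Its argument "targets" is a list of rows, each a list of 4 numbers: the shift along the tool's x, y, z in cm, then the turn about the tool's z in rad. In form: [[dx, dy, dz, twist], ...]. A call has exactly 10 rows; each row shifts and turns the commanded pose from where the row before left it, along the tool's axes as they then stand; what a row does not reach is not made up. A row lasts 1/12 s, in which the tool goes at most 41.7 mm and 7.16 degrees, less where a joint would pass 70% of its speed; a pose out of reach is approached as far as the arm can. A call with a gripper value outside its range is refused whole. "fingers" is the finger opening in cm, from 0 to 8.54, set as the call begins (left out, the last holds). The fingers move at their own pace and stop on an object; "grip_force" is the grip in N (left out, the last holds). Time passes only in rows, so rows that do not move let the fingers close, or fill a call up. It gives the time, the measured TCP pose, the force, the opening and the grip force at its end, in the units of the state.
- read_state(): the state, without advancing time (a new reading comes with each control period).
- grab_frame(name): name is "side" or "top"; returns a dict with "img" (400x640x3 uint8, blue, green, red), "camera_matrix" (3x3 intrinsics, pixels), "k1" (the pictures are not rectified: a ray, as slopes to the right and down, at radius r is drawn at 1 + k1 r^2 times it, then the intrinsics apply), "world_from_camera" (4x4, takes a point from camera to world coordinates). Camera axes: x right, y down, z forward; pixel columns grow to the right and rows downward; lengths in m; the calibration is good to about 2 mm. A picture is of the moment at which its call begins. There is no depth.
- sign_off(): hands the job in; it is judged then, once.
The state is a dict: "time": time; "q": joint angles; "dq": joint speeds; "joint_efforts": joint torques, N m; "eef_pos": TCP position; "orientation": TCP orientation; "ft_force": force on the tool from outside, world axes, zero at the start; "moment": the same for the moment, N m; "finger_gap": finger opening in m; "grip_force": force on a finger pad.
Only numpy, scipy, OpenCV 4.12 (cv2) and the standard library are available. Lean on these libraries where they do the work, as an engineer would, in place of code of your own. Each camera call takes 0.05 s, during which the arm holds its last target. There are 200 camera calls.

## Working session

There is one attempt and no reset: what is moved stays moved. The work goes in short steps, Python scripts to look and compute and a tool call to move; the robot and the scene stay as the last step left them, time stands still between calls to the robot, and variables do not carry over. Pictures are saved under pics/ and viewed, at most 10 in all, crops included, and the job is handed in when it is done.

Besides the shell and the picture viewer there is one more tool, called in YAML: its name, and indented under it one key for each argument. drive_tool: Moves the arm, as the interface text tells. Its arguments: {"type":"object","properties":{"targets":{"type":"array"},"fingers":{"type":"number"},"grip_force":{"type":"number"}},"required":["targets"]}

```bash
mkdir -p pics; cat > h.py <<'E'
import numpy as np, cv2
from rig import *
def snap(n,f):
    d=grab_frame(n); cv2.imwrite(f'pics/{f}.png',d['img']); np.savez(f'{f}.npz',**d); return d
def ray(d,u,v):
    K=d['camera_matrix'];k=float(d['k1']);T=d['world_from_camera']
    a=np.array([(u-K[0,2])/K[0,0],(v-K[1,2])/K[1,1]]);s=a.copy()
    for _ in range(50): s=a/(1+k*(s@s))
    return T[:3,3],T[:3,:3]@np.array([s[0],s[1],1])
def at(d,u,v,z):
    o,r=ray(d,u,v); return o+r*(z-o[2])/r[2]
def proj(d,p):
    T=np.linalg.inv(d['world_from_camera']);c=T[:3,:3]@np.array(p)+T[:3,3];s=c[:2]/c[2]
    s=s*(1+float(d['k1'])*(s@s));K=d['camera_matrix'];return K[0,0]*s[0]+K[0,2],K[1,1]*s[1]+K[1,2]
E
python3 -c "
from h import *
for n in('side','top'):
    d=snap(n,n+'0');print(d['camera_matrix'],d['k1'],d['world_from_camera'].round(3))
print(read_state())"
```

```text
[[497.99742165   0.         318.13863472]
 [  0.         497.99742165 205.6585419 ]
 [  0.           0.           1.        ]] -0.12892287327993107 [[-0.923 -0.172  0.345  0.062]
 [-0.385  0.464 -0.798  1.111]
 [-0.023 -0.869 -0.495  0.844]
 [ 0.     0.     0.     1.   ]]
[[378.7345427    0.         325.06532584]
 [  0.         378.7345427  197.01052601]
 [  0.           0.           1.        ]] 0.02158259057452524 [[-0.028 -0.998  0.051  0.481]
 [-1.     0.028  0.006 -0.027]
 [-0.008 -0.051 -0.999  1.078]
 [ 0.     0.     0.     1.   ]]
{'time': 0.1, 'q': array([ 1.11874420e+00,  5.27554935e-02,  1.40163115e+00,  9.26991634e-06,
        1.68861158e+00, -7.02674889e-02]), 'dq': array([ 0.00054493, -0.00201372, -0.00292038,  0.00029374,  0.00209918,
       -0.0003527 ]), 'joint_efforts': array([ 1.27472180e-03, -3.82584250e+01, -3.60983384e+01, -7.16851764e-05,
        4.84423232e-03, -2.53250988e-05]), 'eef_pos': array([0.19544326, 0.48696889, 0.23056221]), 'orientation': array([-5.95997987e-01, -3.08416119e+00,  2.12901724e-03]), 'ft_force': array([-0.31047704, -0.60338878,  0.11952931]), 'moment': array([-0.02058329,  0.03696133, -0.00144051]), 'grip_force': 0.0, 'finger_gap': 0.08527060429427144}
```

View pics/top0.png

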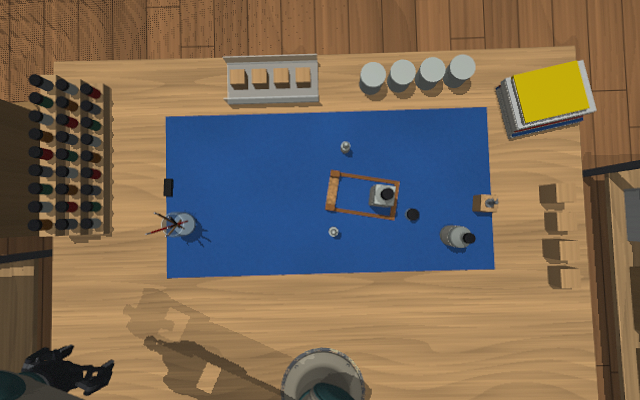

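View pics/side0.png

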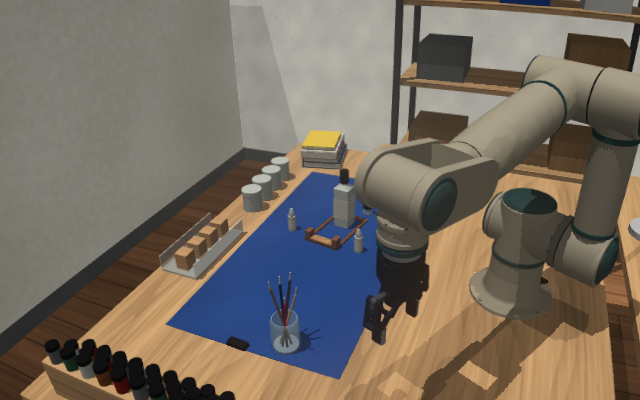

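The top view shows the frame at about (363,195), with the stop block on the left (towards +y), the bottle cap at (387,194), droppers at (346,147) and (333,232), and the pot at (413,214). I'll enlarge that area.

```bash
python3 -c "
from h import *
im=cv2.imread('pics/top0.png')[130:250,315:435]
cv2.imwrite('pics/c0.png',cv2.resize(im,None,fx=5,fy=5,interpolation=cv2.INTER_CUBIC))"
```

```text
(no output)
```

View pics/c0.png

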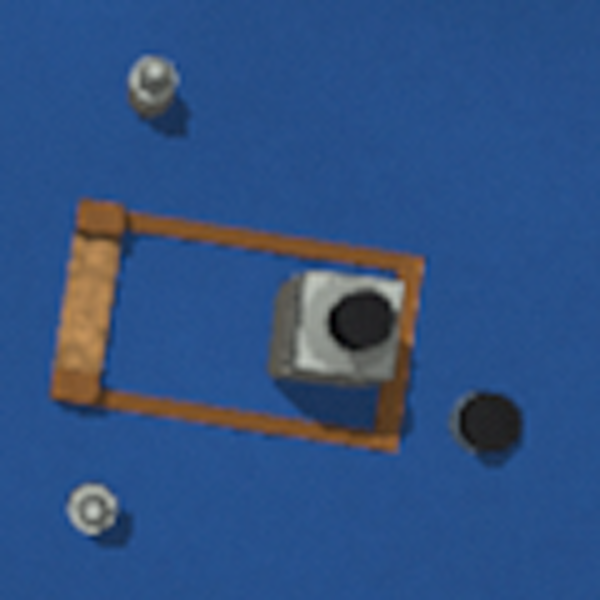

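The crop shows the bar's outer corners at (424,258) and (397,450), the cheeks' outer corners at (80,203) and (53,398), and the cap centre at (362,320). The droppers are at (155,75) and (93,509), and the pot is at (490,422).

```bash
cat >> h.py <<'E'
R0=None
E
python3 -c "
from h import *
d=np.load('top0.npz')
P=lambda x,y,z:at(d,315+x/5,130+y/5,z)
b=[P(424,258,.006),P(397,450,.006)];
print('bar',b)
for z in(.036,.05):
  c=[P(80,203,z),P(53,398,z)];v=(c[0]+c[1]-b[0]-b[1])[:2]/2;print(z,c,np.linalg.norm(c[0]-c[1]),np.linalg.norm(v),np.degrees(np.arctan2(v[1],v[0])))
w=(b[0]-b[1]);print(np.linalg.norm(w),np.degrees(np.arctan2(w[1],w[0])))
for n,p in dict(cap=(362,320,.19),da=(155,75,.076),db=(93,509,.076),pot=(490,422,.036)).items(): print(n,P(*p).round(4))
for p in [(303,272),(404,282),(394,380),(295,375)]: print(P(*p,.135).round(4))
# rest frame origin
th=np.arctan2(v[1],v[0]);ex=np.array([np.cos(th),np.sin(th)]);bm=(b[0]+b[1])[:2]/2;o=bm+.08*ex
print('o',o,th)
ey=np.array([-ex[1],ex[0]])
for n,p in dict(cap=(362,320,.19),da=(155,75,.076),db=(93,509,.076),pot=(490,422,.036)).items(): q=P(*p)[:2]-o;print(n,(q@ex).round(4),(q@ey).round(4))
"
```

```text
bar [array([ 0.57386707, -0.2330605 ,  0.006     ]), array([ 0.46578194, -0.21380035,  0.006     ])]
0.036 [array([ 0.60715837, -0.03885773,  0.036     ]), array([ 0.49988476, -0.02096012,  0.036     ])] 0.10875638534290466 0.19643335317806696 80.12236812894818
0.05 [array([ 0.60546591, -0.03870139,  0.05      ]), array([ 0.49963403, -0.02104432,  0.05      ])] 0.10729473272178844 0.19630457533566054 80.40355296874226
0.10978775195605321 -10.103726550880667
cap [ 0.5297 -0.1677  0.19  ]
da [ 0.6697 -0.0803  0.076 ]
db [ 0.4401 -0.0407  0.076 ]
pot [ 0.4801 -0.2599  0.036 ]
[ 0.5574 -0.1479  0.135 ]
[ 0.551  -0.1979  0.135 ]
[ 0.5024 -0.1911  0.135 ]
[ 0.5062 -0.1422  0.135 ]
o [ 0.53316111 -0.14454991] 1.4033067296062138
cap -0.0234 -0.0004
da 0.0861 -0.1239
db 0.0869 0.109
pot -0.1226 0.033
```

```bash
cat >> h.py <<'E'
from scipy.spatial.transform import Rotation as Rn
O=np.array([.5332,-.1445]);TH=np.radians(80.1)
EX=np.array([np.cos(TH),np.sin(TH)]);EY=np.array([-EX[1],EX[0]])
def st():
    s=read_state();R=Rn.from_rotvec(s['orientation']).as_matrix();p=s['eef_pos']
    yaw=np.degrees(np.arctan2(R[1,1],R[0,1]));q=p[:2]-O
    print('t',round(s['time'],2),'p',p.round(4),'yaw',yaw.round(2),'rest xy mm',(1e3*q@EX).round(1),(1e3*q@EY).round(1),'F',s['ft_force'].round(2),'gap',round(s['finger_gap']*1e3,1),'q',s['q'].round(2))
    return p,R,yaw
def go(x,y,z): # rest mm
    p,R,yaw=st();w=np.r_[O+EX*x/1e3+EY*y/1e3,z/1e3];print('delta cm',(R.T@(w-p)*100).round(2))
E
python3 -c "
from h import *
go(-23,0,290)"
```

```text
t 0.1 p [0.1954 0.487  0.2306] yaw 68.13 rest xy mm 564.0 441.3 F [-0.31 -0.6   0.12] gap 85.3 q [ 1.12  0.05  1.4   0.    1.69 -0.07]
delta cm [-55.35 -48.27  -5.88]
```

drive_tool:
  targets:
    - [0,0,-0.8,0]
    - [0,0,-0.8,0]
    - [0,0,-0.8,0]
    - [-1,-1,-0.8,0]
    - [-2,-1.7,-0.8,0]
    - [-2,-1.7,-0.8,0]
    - [-2,-1.7,-0.8,0]
    - [-2,-1.7,-0.4,0]
    - [-2,-1.7,0,0]
    - [-2,-1.7,0,0]
  fingers: 8.5
  grip_force: 20

```text
time: 0.93
eef_pos: [0.275, 0.3339, 0.2929]
orientation: [0.595, 3.083, 0.003]
ft_force: [0.6, 0.7, -0.7]
finger_gap: 0.0848
grip_force: 0.0
```

drive_tool:
  targets:
    - [-2.2,-1.9,0,0]
    - [-2.2,-1.9,0,0]
    - [-2.2,-1.9,0,0]
    - [-2.2,-1.9,0,0]
    - [-2.2,-1.9,0,0]
    - [-2.2,-1.9,0,0]
    - [-2.2,-1.9,0,0]
    - [-2.2,-1.9,0,0]
    - [-2.2,-1.9,0,0]
    - [-2.2,-1.9,0,0]

```text
time: 1.77
eef_pos: [0.4084, 0.0752, 0.2926]
orientation: [0.596, 3.083, 0.001]
ft_force: [0.2, -0.6, -0.4]
finger_gap: 0.0852
grip_force: 0.0
```

```bash
python3 -c "
from h import *
go(-23,0,290)"
```

```text
t 1.77 p [0.4084 0.0752 0.2926] yaw 68.12 rest xy mm 194.9 160.7 F [ 0.16 -0.56 -0.42] gap 85.2 q [ 0.09 -0.27  1.58  0.    1.83 -1.1 ]
delta cm [-20.24 -17.98   0.28]
```

drive_tool:
  targets:
    - [-2.7,-2.4,0,0]
    - [-2.7,-2.4,0,0]
    - [-2.7,-2.4,0,0]
    - [-2.7,-2.4,0,0]
    - [-2.7,-2.4,0,0]
    - [-2.7,-2.4,0,0]
    - [-2.7,-2.4,0,0]
    - [-1.3,-1.2,0,0]
    - [0,0,0,-0.12]
    - [0,0,0,-0.12]

```text
time: 2.6
eef_pos: [0.5285, -0.1671, 0.2916]
orientation: [-0.217, -3.134, -0.0]
ft_force: [-0.4, -0.1, 0.8]
finger_gap: 0.0848
grip_force: 0.0
```

```bash
python3 -c "
from h import *
go(-23,0,240);d=snap('side','side1')
im=d['img'][100:300,220:460];cv2.imwrite('pics/c1.png',cv2.resize(im,None,fx=3,fy=3))"
```

```text
t 2.6 p [ 0.5285 -0.1671  0.2916] yaw 82.07 rest xy mm -23.1 0.7 F [-0.43 -0.1   0.76] gap 84.8 q [-0.37  0.13  1.2   0.    1.81 -1.81]
delta cm [-0.07  0.    5.16]
```

View pics/c1.png

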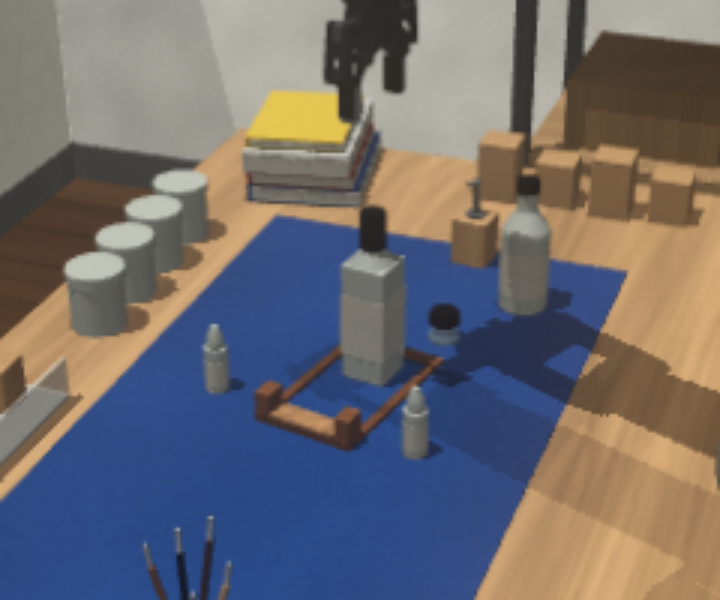

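The open fingers straddle the cap from above: fingertips at crop (348,115) and (395,90), cap top at (373,212). I'll check the cap against the side camera, then descend.

```bash
python3 -c "
from h import *
d=np.load('side1.npz');p=at(d,220+373/3,100+212/3,.19);q=p[:2]-O;print(p,q@EX,q@EY)"
```

```text
[ 0.52621831 -0.16851157  0.19      ] -0.024854378781322732 0.0027494369579474666
```

drive_tool:
  targets:
    - [0,0,1.4,0]
    - [0,0,1.4,0]
    - [0,0,1.4,0]
    - [0,0,1.4,0]
    - [0,0,1.4,0]
    - [0,0,1.4,0]
    - [0,0,1.4,0]
    - [0,0,1.4,0]
    - [0,0,1.4,0]
    - [0,0,1.0,0]

```text
time: 3.48
eef_pos: [0.5282, -0.1655, 0.1548]
orientation: [-0.226, -3.133, -0.0]
ft_force: [-0.1, -0.3, -1.2]
finger_gap: 0.0851
grip_force: 0.0
```

drive_tool:
  targets:
    - [0,0,0,0]
    - [0,0,0,0]
    - [0,0,0,0]
    - [0,0,0,0]
    - [0,0,0,0]
    - [0,0,0,0]
    - [0,0,0,0]
    - [0,0,0,0]
    - [0,0,0,0]
    - [0,0,0,0]
  fingers: 4.4

```text
time: 4.32
eef_pos: [0.5282, -0.1657, 0.1553]
orientation: [-0.223, -3.134, -0.0]
ft_force: [-0.2, -0.5, 0.7]
finger_gap: 0.044
grip_force: 0.0
```

```bash
python3 -c "
from h import *
st();d=snap('side','side2')
im=d['img'][120:270,270:430];im=cv2.resize(im,None,fx=4,fy=4)
e=snap('top','top2')['img'][150:250,340:440];e=cv2.resize(e,None,fx=4,fy=4)
c=np.zeros((600,1040,3),np.uint8);c[:600,:640]=im;c[:400,640:]=e;cv2.imwrite('pics/c2.png',cv2.resize(c,(800,461)))"
```

```text
t 4.32 p [ 0.5282 -0.1657  0.1553] yaw 81.87 rest xy mm -21.8 1.2 F [-0.2  -0.46  0.74] gap 44.0 q [-0.37  0.17  1.43  0.    1.55 -1.8 ]
```

View pics/c2.png

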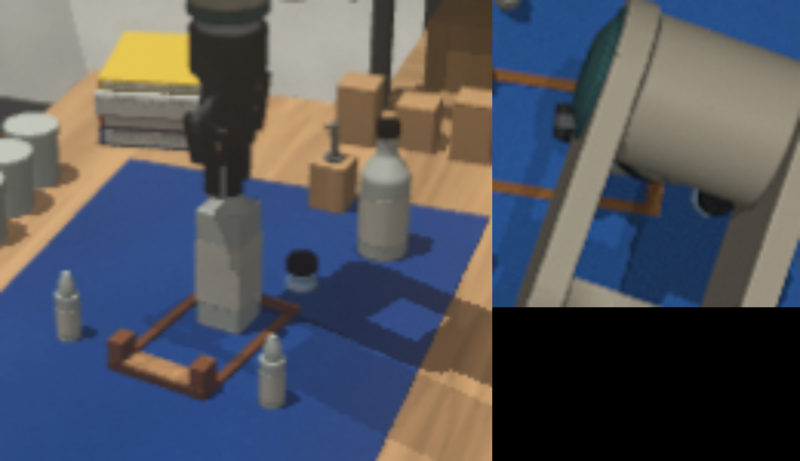

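The fingers are around the cap and the bottle hasn't moved. Narrowing a little, then pushing with the back finger.

drive_tool:
  targets:
    - [0,0,0,0]
    - [0,0,0,0]
    - [0,0.2,0,0]
    - [0,0.3,0,0]
    - [0,0.3,0,0]
    - [0,0.3,0,0]
    - [0,0.3,0,0]
    - [0,0.3,0,0]
    - [0,0.3,0,0]
    - [0,0.3,0,0]
  fingers: 3.8

```text
time: 5.25
eef_pos: [0.5316, -0.1426, 0.1553]
orientation: [0.222, 3.134, 0.0]
ft_force: [0.2, -0.5, 0.0]
finger_gap: 0.0378
grip_force: 0.1
```

drive_tool:
  targets:
    - [0,0.3,0,0]
    - [0,0.3,0,0]
    - [0,0.3,0,0]
    - [0,0.3,0,0]
    - [0,0.3,0,0]
    - [0,0.3,0,0]
    - [0,0.3,0,0]
    - [0,0.3,0,0]
    - [0,0.3,0,0]
    - [0,0.3,0,0]

```text
time: 6.08
eef_pos: [0.5357, -0.113, 0.1551]
orientation: [-0.223, -3.133, 0.0]
ft_force: [-0.4, -0.3, -1.3]
finger_gap: 0.0381
grip_force: 1.5
```

```bash
python3 -c "
from h import *
st();d=snap('side','side3')
im=d['img'][120:270,270:430];cv2.imwrite('pics/c3.png',cv2.resize(im,None,fx=3.5,fy=3.5))"
```

```text
t 6.08 p [ 0.5357 -0.113   0.1551] yaw 81.87 rest xy mm 31.4 3.0 F [-0.39 -0.32 -1.28] gap 38.1 q [-0.28  0.15  1.45 -0.    1.54 -1.7 ]
```

View pics/c3.png

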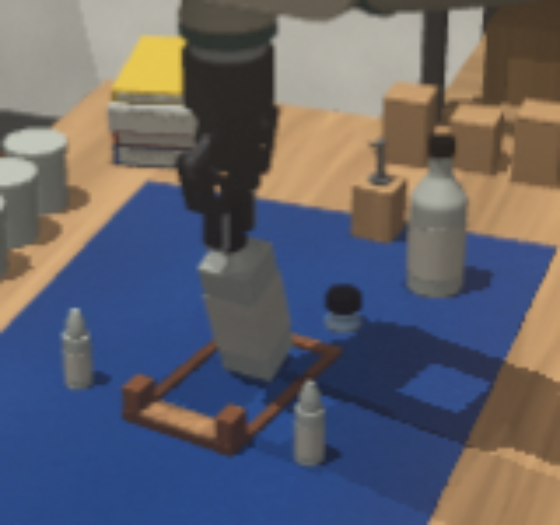

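The bottle leans about 18 degrees with its foot in place. I'll ease it past balance onto the front finger.

drive_tool:
  targets:
    - [0,0.1,0,0]
    - [0,0.1,0,0]
    - [0,0.2,0,0]
    - [0,0.2,0,0]
    - [0,0.2,0,0]
    - [0,0.2,0,0]
    - [0,0.2,0,0]
    - [0,0.2,0,0]
    - [0,0.2,0,0]
    - [0,0.2,0,0]
  fingers: 4.2

```text
time: 6.97
eef_pos: [0.5383, -0.0952, 0.1553]
orientation: [0.223, 3.134, 0.0]
ft_force: [-0.0, -0.4, -0.3]
finger_gap: 0.0422
grip_force: 0.0
```

drive_tool:
  targets:
    - [0,0.1,0,0]
    - [0,0.1,0,0]
    - [0,0.2,0,0]
    - [0,0.2,0,0]
    - [0,0.2,0,0]
    - [0,0.2,0,0]
    - [0,0.2,0,0]
    - [0,0.2,0,0]
    - [0,0.2,0,0]
    - [0,0,0,0]
  fingers: 5.0

```text
time: 7.8
eef_pos: [0.5406, -0.0792, 0.1553]
orientation: [0.222, 3.134, 0.0]
ft_force: [0.1, 0.1, -1.0]
finger_gap: 0.0498
grip_force: 0.1
```

```bash
python3 -c "
from h import *
st();d=snap('side','side4')
im=d['img'][120:270,270:430];cv2.imwrite('pics/c4.png',cv2.resize(im,None,fx=3.5,fy=3.5))"
```

```text
t 7.8 p [ 0.5406 -0.0792  0.1553] yaw 81.9 rest xy mm 65.6 3.9 F [ 0.07  0.06 -0.99] gap 49.8 q [-0.21  0.15  1.45  0.    1.54 -1.64]
```

View pics/c4.png

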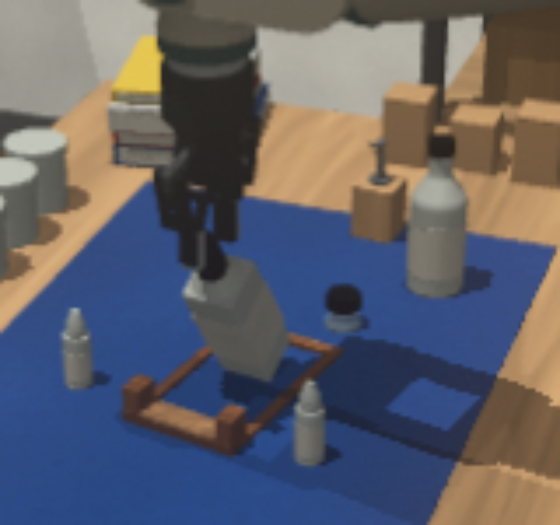

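The bottle now leans about 31 degrees on the front finger; the cap shows at crop (212,265) and the back finger is free. I'll lower slightly, then swing the back finger out sideways about the front finger, so that only the front finger stays in the bottle's path.

drive_tool:
  targets:
    - [0,0,0.4,0]
    - [0,0,0.4,0]
    - [0.38,0.02,0,0.12]
    - [0.38,0.02,0,0.12]
    - [0.38,0.02,0,0.12]
    - [0.38,0.02,0,0.12]
    - [0.38,0.02,0,0.12]
    - [0.38,0.02,0,0.12]
    - [0.38,0.02,0,0.12]
    - [0.38,0.02,0,0.12]

```text
time: 8.68
eef_pos: [0.5163, -0.0627, 0.1468]
orientation: [-1.653, -2.671, 0.0]
ft_force: [0.5, -0.0, -0.0]
finger_gap: 0.0502
grip_force: 0.2
```

```bash
python3 -c "
from h import *
p,R,y=st();f=p+R@[0,.032,0];q=f[:2]-O;print('F',q@EX,q@EY);d=snap('side','side5')
im=d['img'][120:270,270:430];cv2.imwrite('pics/c5.png',cv2.resize(im,None,fx=3.5,fy=3.5))"
```

```text
t 8.68 p [ 0.5163 -0.0627  0.1468] yaw 26.52 rest xy mm 77.7 30.7 F [ 0.51 -0.01 -0.05] gap 50.2 q [-0.19  0.08  1.54  0.    1.52 -0.65]
F 0.09666688559087566 0.00491894682140599
```

View pics/c5.png

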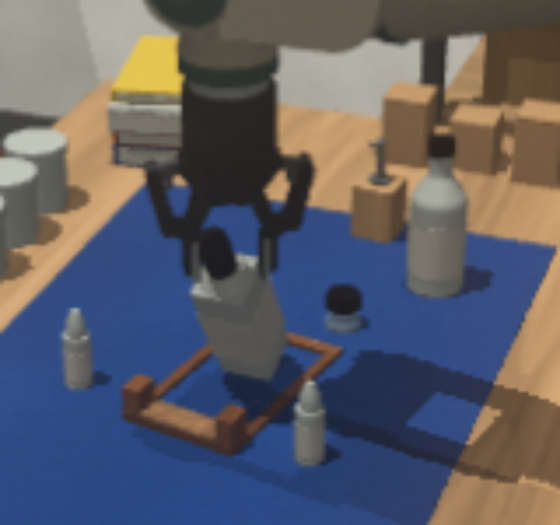

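The fingers hang at crop (190,260) and (268,260), with the cap between them at (215,250). I'll compare with projections before going on.

```bash
python3 -c "
from h import *
d=np.load('side5.npz');c=lambda p:((np.array(proj(d,p))-[270,120])*3.5).round(0)
p,R,y=st()
for s in(1,-1):
  for x in(-.011,.011): print('finger',s,x,[c(p+R@[x,s*yy,-.005]) for yy in(.025,.039)])
for th in(20,25,28,31,34):
  for yy in(0,8,16):
    t=np.radians(th);f=lambda x,z:np.r_[O+EX*(.002+x*np.cos(t)+z*np.sin(t))+EY*yy/1e3*z/.19,-x*np.sin(t)+z*np.cos(t)]
    print(th,yy,'captop',c(f(-.025,.19)),'capbase',c(f(-.025,.15)))
"
```

```text
t 8.73 p [ 0.5162 -0.0622  0.1468] yaw 26.12 rest xy mm 78.1 30.9 F [1.16 1.13 0.04] gap 50.0 q [-0.19  0.08  1.54  0.    1.52 -0.65]
finger 1 -0.011 [array([196., 269.]), array([179., 270.])]
finger 1 0.011 [array([198., 282.]), array([181., 282.])]
finger -1 -0.011 [array([256., 266.]), array([273., 265.])]
finger -1 0.011 [array([259., 279.]), array([276., 278.])]
20 0 captop [217. 210.] capbase [225. 244.]
20 8 captop [225. 213.] capbase [232. 245.]
20 16 captop [233. 215.] capbase [238. 247.]
25 0 captop [207. 223.] capbase [218. 253.]
25 8 captop [215. 225.] capbase [224. 255.]
25 16 captop [223. 227.] capbase [230. 256.]
28 0 captop [201. 231.] capbase [213. 259.]
28 8 captop [209. 233.] capbase [219. 261.]
28 16 captop [217. 235.] capbase [226. 263.]
31 0 captop [195. 239.] capbase [208. 265.]
31 8 captop [203. 242.] capbase [215. 267.]
31 16 captop [211. 244.] capbase [221. 269.]
34 0 captop [189. 248.] capbase [204. 272.]
34 8 captop [197. 251.] capbase [210. 274.]
34 16 captop [206. 253.] capbase [217. 276.]
```

```bash
python3 -c "
from h import *
im=np.load('side5.npz')['img'][175:235,310:370];cv2.imwrite('pics/c6.png',cv2.resize(im,None,fx=10,fy=10,interpolation=cv2.INTER_CUBIC))"
```

```text
(no output)
```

View pics/c6.png

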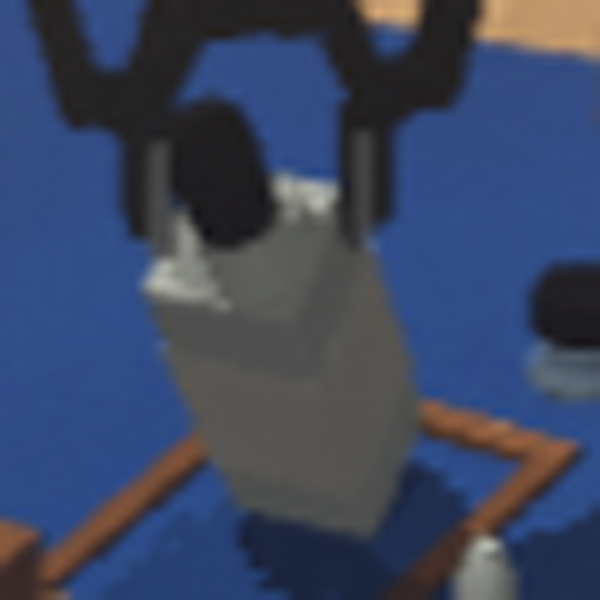

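The cap leans on the front finger's near corner at about 28 degrees and sits about 6 mm to its left. I'll finish the swing, with a small shift of the finger to centre it under the cap.

drive_tool:
  targets:
    - [0.42,-0.08,0,0.12]
    - [0.42,-0.09,0,0.12]
    - [0.42,-0.09,0,0.12]
    - [0.42,-0.09,0,0.12]
    - [0.42,-0.09,0,0.12]
    - [0.1,-0.1,0,0.03]
    - [0,0,0,0]
    - [0,0,0,0]
    - [0,0,0,0]
    - [0,0,0,0]

```text
time: 9.57
eef_pos: [0.5068, -0.0426, 0.1472]
orientation: [-2.391, -2.037, 0.0]
ft_force: [0.3, -0.2, -0.2]
finger_gap: 0.0498
grip_force: 0.1
```

```bash
cat >> h.py <<'E'
from scipy.optimize import least_squares
def seg(d,box):
    im=d['img'].astype(int);b,g,r=im[...,0],im[...,1],im[...,2]
    m=(abs(b-r)<45)&(b>50)&(b<240)&(r>60)
    return m
def fing():
    p,R,y=st();f=p+R@[0,.032,0];q=f[:2]-O;print('F mm',(q@EX*1e3).round(1),(q@EY*1e3).round(1));return p,R
E
python3 -c "
from h import *
p,R=fing();d=snap('side','side6')
im=d['img'][175:230:2,312:364:2].astype(int)
for r in im: print(''.join('#' if x.max()<60 else ('b' if x[0]>x[2]+40 else ('w' if x[2]>x[0]+40 else '.')) for x in r))
"
```

```text
t 9.57 p [ 0.5068 -0.0426  0.1472] yaw -9.15 rest xy mm 95.9 43.5 F [ 0.32 -0.2  -0.18] gap 49.8 q [-0.16  0.05  1.57  0.    1.52  0.  ]
F mm 96.3 11.5
bb####b###########.#####ww
bb####b###########..####ww
bb################b####...
bb.#######..######.b###bbb
bbb######.bbb#####.b###bbb
bbb######bbbbb#########bbb
bbbbb.###.###b########.bbb
bbbbbb########b#######bbbb
bbbbbb########b######.bbbb
bbbbbb########..####bbbbbb
bbbbbb########...##bbbbbbb
bbbbbb########...##bbbbbbb
bbbbbbb##.####...##bbbbbbb
bbbbbbbb.........##bbbbbbb
bbbbbbbb.........#.bbbbbbb
bbbbbbbb...........bbbbbbb
bbbbbbbb...........bbbbbbb
bbbbbbbb...........bbbbbbb
bbbbbbbb...........bbbbbbb
bbbbbbbbb...........bbbbbb
bbbbbbbbb...........w.bbbb
bbbbbbbbb...........wwwwwb
bbbbbbbbw..........bbb.www
bbbbbbbww..........bbbbbb.
bbbbbbw..b..........bbbb.w
bbbb.w.bbbb........bbbb.w.
.bb.w.bbbbb........bb.#..b
w..w#bbbbbbb......bbb...bb
```

```bash
python3 -c "
from h import *
d=np.load('side6.npz');g=d['img'].astype(int)
for v in range(183,212): print(v,' '.join('%3s'%('b' if x[0]>x[2]+40 else x.max()) for x in g[v,322:356]))
p,R,y=st()
for s in(1,):
  for x in(-.011,.011): print([np.round(proj(d,p+R@[x,s*yy,-.005])) for yy in(.025,.039)])
for th in(27,30,33):
  for yy in(8,14,20):
    t=np.radians(th);f=lambda x,y,z:np.r_[O+EX*(.002+x*np.cos(t)+z*np.sin(t))+EY*(yy/1e3*z/.19+y),-x*np.sin(t)+z*np.cos(t)]
    print(th,yy,'cap right base/top',np.round(proj(d,f(-.025,.014,.15)),1),np.round(proj(d,f(-.025,.014,.19)),1),'topface back',np.round(proj(d,f(-.039,0,.19)),1))
"
```

```text
183  39  38  36  36  36  35  36  35  62   b   b   b   b   b   b   b  57  34  34  35  35  35  34  34  34  34  65   b   b  35  35  34  34  35
184  38  38  37  36  35  35  35  40   b   b   b   b   b   b   b   b   b  34  34  35  35  35  35  34  34  34  65   b  51  35  35  34  34  34
185  38  37  36  36  36  35  34  61   b   b   b   b   b   b   b   b   b  57  35  34  34  33  34  34  33  35  54  68  44  35  34  33  33  34
186  37  37  36  36  36  34  39   b   b   b  68  59  52  55  79   b   b  61  33  34  34  34  34  34  34  34  37  39  35  35  33  34  34  34
187  61  39  37  36  35  34  36  55  68  49  38  36  33  32  38  63   b   b  42  33  33  33  34  33  33  34  34  34  34  34  34  34  33  34
188   b  36  36  36  34  36  37  34  35  33  33  33  31  32  31  34   b   b   b  56  33  34  35  34  34  34  34  33  33  34  33  34  34  33
189   b  60  40  45  37  33  34  33  33  32  32  31  30  32  31  32  54   b   b  79  33  33  34  33  32  32  33  33  33  34  34  33  33  38
190   b   b  49  72  64  33  32  33  33  31  32  32  32  32  32  31  48   b   b   b  33  33  34  33  32  32  33  33  33 
[... 3199 characters left out ...]
ase/top [337.2 195. ] [334.4 186.9] topface back [332.4 182.1]
27 14 cap right base/top [338.6 195.4] [336.2 187.4] topface back [334.2 182.6]
27 20 cap right base/top [339.9 195.8] [338.  187.9] topface back [336.  183.1]
30 8 cap right base/top [335.9 196.9] [332.7 189.3] topface back [330.7 184.4]
30 14 cap right base/top [337.2 197.3] [334.5 189.8] topface back [332.5 184.8]
30 20 cap right base/top [338.6 197.7] [336.3 190.3] topface back [334.3 185.3]
33 8 cap right base/top [334.6 198.8] [331.1 191.9] topface back [329.  186.7]
33 14 cap right base/top [336.  199.2] [332.9 192.4] topface back [330.8 187.2]
33 20 cap right base/top [337.4 199.6] [334.7 192.9] topface back [332.6 187.7]
```

The cap, at about (333,195) in the image, has drifted left to y≈22 mm and sits on the finger's inner corner. I'll bring the second finger in as well, so both tips together form a narrow cradle in front of the cap with no squeezing.

drive_tool:
  targets:
    - [0,0.6,0,0]
    - [0,0.6,0,0]
    - [0,0.6,0,0]
    - [0,0.5,0,0]
    - [0,0,0,0]
    - [0,0,0,0]
    - [0,0,0,0]
    - [0,0,0,0]
    - [0,0,0,0]
    - [0,0,0,0]
  fingers: 1.4

```text
time: 10.45
eef_pos: [0.5294, -0.046, 0.1474]
orientation: [2.393, 2.036, 0.0]
ft_force: [-0.4, -0.3, -0.4]
finger_gap: 0.0147
grip_force: 0.1
```

```bash
python3 -c "
from h import *
p,R,y=st();d=snap('side','side7');g=d['img'].astype(int)
for v in range(181,214): print(v,' '.join('%3s'%('b' if x[0]>x[2]+40 else x.max()) for x in g[v,322:350]))
for s in(1,-1):
  for x in(-.011,.011): print([np.round(proj(d,p+R@[x,s*yy,-.001])) for yy in(.007,.021)])
"
```

```text
t 10.45 p [ 0.5294 -0.046   0.1474] yaw -9.22 rest xy mm 96.3 20.6 F [-0.36 -0.34 -0.42] gap 14.7 q [-0.16  0.11  1.51  0.    1.52  0.  ]
181  37  37  36  35  36  35  36  35  36  37  35  36  34  36  35  63   b   b   b  48  35  35  35  37  37  62   b   b
182  38  36  35  36  36  35  36  37  35  35  35  35  34  35  35  80   b   b  71  36  36  36  36  35  49   b   b   b
183  36  35  36  36  36  35  36  35  36  35  35  33  35  35  35   b   b   b  40  36  36  35  35  39  83   b   b   b
184  36  36  35  34  35  35  39  43  36  35  35  34  35  36  34   b   b  45  35  35  35  36  35  61   b   b   b   b
185  36  35  35  35  35  35  77   b  34  35  34  34  35  35  35  49  58  34  36  34  35  34  48   b   b   b   b   b
186  36  36  36  35  35  49   b   b  35  34  35  34  34  34  34  34  36  35  35  35  35  38   b   b   b   b   b   b
187  38  36  34  35  35  56   b   b  34  35  34  34  34  34  33  34  36  34  33  34  40   b   b   b   b   b   b   b
188  38  36  34  35  33  40  57  57  35  35  34  34  34  34  35  35  34  34  34  34  62   b   b   b   b   b   b   b
189  36  36  36  34  34  33  34  3
[... 2337 characters left out ...]
  81  81  81  81  80  81  81  81  80  76  79  85  86  85  84  89
210   b   b   b   b   b   b  92  80  80  82  80  81  80  81  81  81  81  81  81  80  81  79  78  83  84  84  84  89
211   b   b   b   b   b   b  90  82  80  81  81  81  80  80  80  81  81  80  81  80  81  80  78  84  84  84  85  89
212   b   b   b   b   b   b  99  88  90  90  87  85  84  82  82  83  81  80  80  80  81  80  80  85  84  83  84  89
213   b   b   b   b   b   b 108  89  90  91  90  89  89  89  88  88  87  85  87  87  86  85  84  84  84  84  85  81
[array([329., 199.]), array([324., 198.])]
[array([325., 202.]), array([320., 201.])]
[array([333., 200.]), array([337., 201.])]
[array([329., 203.]), array([333., 204.])]
```

Both fingers are now in front of the cap, which is centred in the cradle at about (333,195). Lowering along the arc.

drive_tool:
  targets:
    - [0.2,0.03,0.2,0]
    - [0.4,0.05,0.3,0]
    - [0.4,0.05,0.3,0]
    - [0.4,0.05,0.3,0]
    - [0.4,0.05,0.3,0]
    - [0.4,0.05,0.3,0]
    - [0.4,0.05,0.3,0]
    - [0.4,0.05,0.3,0]
    - [0.2,0.05,0.3,0]
    - [0,0,0,0]

```text
time: 11.33
eef_pos: [0.5387, -0.0146, 0.1205]
orientation: [-2.392, -2.036, 0.001]
ft_force: [0.1, 1.5, 0.6]
finger_gap: 0.014
grip_force: 0.6
```

```bash
python3 -c "
from h import *
p,R,y=st();d=snap('side','side8')
im=d['img'][160:260,270:390];cv2.imwrite('pics/c8.png',cv2.resize(im,None,fx=6,fy=6,interpolation=cv2.INTER_CUBIC))"
```

```text
t 11.33 p [ 0.5387 -0.0146  0.1205] yaw -9.19 rest xy mm 128.9 16.9 F [0.12 1.47 0.61] gap 14.0 q [-0.1   0.16  1.51  0.    1.47  0.06]
```

View pics/c8.png

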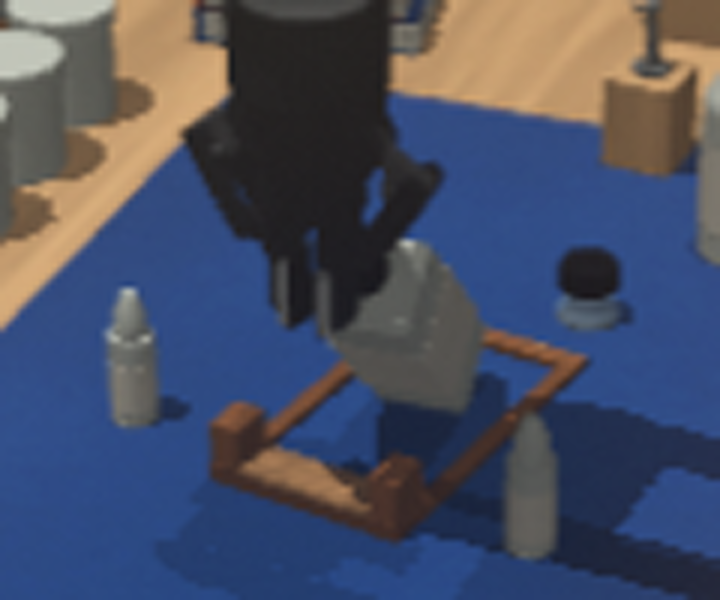

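The picture shows the bottle at about 42 degrees, with its front foot corners near crop (372,388) and (465,411). The cap, near (375,270), lies to the right of the cradle's middle (320,290).

```bash
python3 -c "
from h import *
d=np.load('side8.npz');F=lambda u,v:(270+u/6,160+v/6)
for u,v in((372,388),(465,411)):
  q=at(d,*F(u,v),0)[:2]-O;print('foot',(q@EX*1e3).round(1),(q@EY*1e3).round(1))
C=lambda p:((np.array(proj(d,p))-[270,160])*6).round(0)
p,R,y=st()
for s in(1,-1):print('finger',[C(p+R@[-.011,s*yy,-.001]) for yy in(.007,.021)])
for th in(38,42,46):
  for yy in(10,20,30,40):
    t=np.radians(th);f=lambda x,y,z:np.r_[O+EX*(.002+x*np.cos(t)+z*np.sin(t))+EY*(yy/1e3*z/.19+y),-x*np.sin(t)+z*np.cos(t)]
    print(th,yy,'top',C(f(-.025,0,.19)),'base',C(f(-.025,0,.15)),'rightmid',C(f(-.025,.014,.17)),'shoulder back R,L',C(f(-.05,.025,.135)),C(f(-.05,-.025,.135)),'front L R',C(f(0,-.025,.135)),C(f(0,.025,.135)))
"
```

```text
foot -2.1 -29.3
foot -7.2 25.0
t 11.38 p [ 0.5388 -0.0149  0.1209] yaw -9.2 rest xy mm 128.6 16.8 F [-0.99  0.37  0.37] gap 13.9 q [-0.1   0.15  1.51  0.    1.47  0.06]
finger [array([310., 307.]), array([285., 300.])]
finger [array([335., 315.]), array([360., 322.])]
38 10 top [329. 212.] base [353. 247.] rightmid [366. 237.] shoulder back R,L [426. 228.] [339. 204.] front L R [298. 292.] [385. 318.]
38 20 top [347. 218.] base [367. 251.] rightmid [382. 242.] shoulder back R,L [438. 232.] [351. 207.] front L R [310. 295.] [398. 321.]
38 30 top [365. 223.] base [381. 255.] rightmid [398. 246.] shoulder back R,L [451. 235.] [364. 211.] front L R [323. 299.] [410. 325.]
38 40 top [383. 228.] base [395. 259.] rightmid [414. 251.] shoulder back R,L [464. 239.] [376. 214.] front L R [335. 303.] [423. 329.]
42 10 top [317. 236.] base [343. 265.] rightmid [355. 258.] shoulder back R,L [416. 242.] [329. 218.] front L R [291. 309.] [378. 335.]
42 20 top [335. 241.] base [357. 269.] rightmid [371. 262.] shoulder back R,L [429. 246.] [342. 221.] front L R [303. 312.] [390. 339.]
42 30 top [353. 246.] base [371. 273.] rightmid [387. 267.] shoulder back R,L [441. 249.] [354. 225.] front L R [315. 316.] [403. 342.]
42 40 top [371. 251.] base [385. 277.] rightmid [403. 272.] shoulder back R,L [454. 253.] [366. 228.] front L R [327. 320.] [415. 346.]
46 10 top [305. 260.] base [334. 283.] rightmid [345. 279.] shoulder back R,L [407. 258.] [320. 233.] front L R [284. 326.] [370. 353.]
46 20 top [323. 265.] base [348. 288.] rightmid [361. 284.] shoulder back R,L [419. 261.] [332. 236.] front L R [296. 330.] [383. 356.]
46 30 top [341. 270.] base [362. 292.] rightmid [377. 288.] shoulder back R,L [432. 265.] [344. 240.] front L R [308. 334.] [396. 360.]
46 40 top [359. 276.] base [376. 296.] rightmid [393. 293.] shoulder back R,L [445. 268.] [356. 243.] front L R [320. 337.] [408. 364.]
```

drive_tool:
  targets:
    - [0,-0.2,0,0]
    - [0,-0.2,0,0]
    - [0,-0.2,0,0]
    - [0,-0.2,0,0]
    - [0,0,0,0]
    - [0,0.2,0,0]
    - [0,0.2,0,0]
    - [0,0.2,0,0]
    - [0,0.2,0,0]
    - [0,0.2,0,0]
  fingers: 2.2

```text
time: 12.22
eef_pos: [0.5413, -0.0155, 0.1214]
orientation: [2.393, 2.036, 0.001]
ft_force: [-0.8, 1.7, 0.6]
finger_gap: 0.0219
grip_force: 0.6
```

```bash
cat >> h.py <<'E'
def dump(d,u0,u1,v0,v1):
    g=d['img'].astype(int)
    for v in range(v0,v1): print(v,''.join('b' if x[0]>x[2]+40 else ('w' if x[2]>x[0]+40 else ('#' if x.max()<37 else ('+' if x.max()<48 else ('o' if x.max()<70 else '.')))) for x in g[v,u0:u1]))
E
python3 -c "
from h import *
p,R,y=st();d=snap('side','side9');dump(d,310,356,192,234)
for s in(1,-1):print('finger',[np.round(proj(d,p+R@[-.011,s*yy,-.002])) for yy in(.011,.025)])
"
```

```text
t 12.22 p [ 0.5413 -0.0155  0.1214] yaw -9.22 rest xy mm 128.5 14.3 F [-0.81  1.74  0.6 ] gap 21.9 q [-0.1   0.16  1.51  0.    1.48  0.06]
192 ##++################+bbo+#####+bbbbbbbbbbbbbbb
193 ++++#####ooo########+bbb######obbbbbbbbbbbbbbb
194 ++#######obo########obbo#####+bbbbbbbbbbbbbbbb
195 +++######obo########bbb######bbbbbbbbbbbbbbbbb
196 #########obb########.bo#####obbbbbbbbbbbbbbbbb
197 #+#######obb+#######+o+####+bbbbbbbbbbbbbbbbbb
198 o+######obbb+##############obbbbbbbbbbbbbbbbbb
199 b.#+####+.bo##############+bbbbbbbbbbbbbbbbbbb
200 bbo+#####+o###############o.bbbbbbbbbbbbbbbbbb
201 bbb##+###++##############+.....bbbbbbbbbbbbbbb
202 bbb+oo###++############+o......bbbbbbbbbbbbbbb
203 bbboo.###+oo###########o........bbbbbbbbbbbbbb
204 bbbo..###+bb##+########o..........bbbbbbbbbbbb
205 bbbo..###+bb.o.+#######o...........bbbbbbbbbbb
206 bbboo.+##+bbbo.o#######o...........bbbbbbbbbbb
207 bbb.o.+##+bbb..o######+.............bbbbbbbbbb
208 bbboo.+##+bbb..o#####+o..............bbbbbbbbb
209 bbboo.+##+bb...o###+o.................bbbbbbbb
210 bbbbo.+##+bb...o###+o..................
[... 580 characters left out ...]
bbbbbbb.wwwo.....................bbbbbb
223 bbbbbbbbbbbbb.ww.o.b...................oobbbbb
224 bbbbbbbbbbb.www.obbbbb.................oobbbbb
225 bbbbbbbbbb.www.obbbbbbb...............oobbbbbb
226 bbbbbbbbb.www..bbbbbbbbbo..............bbbbbbb
227 ...bbbbb.www..bbbbbbbbbooooooo.........bbbbbbb
228 www.bbb.wwwo.bbbbbbbbbboooooooooooo...bbbbb.oo
229 ww.o...ww.obbbbbbbbbbbboooooooooooooobbbbbb.wo
230 w.oo.www.obbbbbbbbbbbbboooooooooooooobbbbboo.o
231 .ooowww..bbbbbbbbbbbbboooooooooooooobbbb.ooooo
232 oooowwo.bbbbbbbbbbbbbbooooooooooooobbbb.oooooo
233 oooooo.bbbbbbbbbbbbbbboooooooooooobbbb.oooooo.
finger [array([320., 210.]), array([316., 209.])]
finger [array([326., 212.]), array([330., 213.])]
```

The cap, at about (326,201), is now held by the right finger's inner corner, which steers it back to the middle. Continuing down.

drive_tool:
  targets:
    - [0.3,0.05,0.4,0]
    - [0.4,0.05,0.5,0]
    - [0.4,0.05,0.5,0]
    - [0.4,0.05,0.5,0]
    - [0.4,0.05,0.5,0]
    - [0.4,0.05,0.5,0]
    - [0.3,0.05,0.5,0]
    - [0.3,0.05,0.5,0]
    - [0.3,0.05,0.4,0]
    - [0.1,0,0.2,0]

```text
time: 13.1
eef_pos: [0.5504, 0.0167, 0.0753]
orientation: [-2.392, -2.035, 0.001]
ft_force: [0.3, 2.2, 0.1]
finger_gap: 0.0218
grip_force: 0.7
```

```bash
python3 -c "
from h import *
p,R,y=st();d=snap('side','side10');dump(d,300,356,200,240)
for s in(1,-1):print('finger',[np.round(proj(d,p+R@[-.011,s*yy,-.002])) for yy in(.011,.025)])
for th in(55,60,65):
  for yy in(0,10,20):
    t=np.radians(th);f=lambda x,y,z:np.r_[O+EX*(-.005+x*np.cos(t)+z*np.sin(t))+EY*(yy/1e3*z/.19+y),-x*np.sin(t)+z*np.cos(t)]
    print(th,yy,'top',np.round(proj(d,f(-.025,0,.19))),'base',np.round(proj(d,f(-.025,0,.15))),'shoulder back R,front L',np.round(proj(d,f(-.05,.025,.135))),np.round(proj(d,f(0,-.025,.135))))
"
```

```text
t 13.1 p [0.5504 0.0167 0.0753] yaw -9.21 rest xy mm 161.8 10.8 F [0.29 2.18 0.13] gap 21.8 q [-0.04  0.23  1.52  0.    1.39  0.12]
200 ++########################+obbbbbbbbbbbbbbbbbbbbbbbbbbbb
201 ++#######################++obbbbbbbbbbbbbbbbbbbbbbbbbbbb
202 ++#######################++obbbbbbbbbbbbbbbbbbbbbbbbbbbb
203 +########################++o.bbbbbbbbbbbbbbbbbbbbbbbbbbb
204 ##########################+oo.bbbbbbbbbbbbbbbbbbbbbbbbbb
205 ##########################++ooobbbbbbbbbbbbbbbbbbbbbbbbb
206 #########################++++ooo.++obbbbbbbbbbbbbbbbbbbb
207 #######################+bbo++++oo+++bbbbbbbbbbbbbbbbbbbb
208 ++#####################obbo++++++o++bbbbbbbbbbbbbbbbbbbb
209 oo#####################o..o++###+++.bbbbbbbbbbbbbbbbbbbb
210 +oo####################o..o+#####+o.....bbbbbbbbbbbbbbbb
211 #oo###+################+..o+#####+o..........bbbbbbbbbbb
212 #++++#######oo#########+...######o...............bbbbbbb
213 ###+########ob+########....#####+o.................bbbbb
214 ###++#######obo########o..+#####o...................bbbb
215 ############obo########+++#####+.................
[... 1651 characters left out ...]
 219.]
55 10 top [318. 212.] base [324. 214.] shoulder back R,front L [336. 208.] [316. 220.]
55 20 top [321. 213.] base [326. 214.] shoulder back R,front L [338. 209.] [318. 221.]
60 0 top [313. 216.] base [320. 217.] shoulder back R,front L [332. 211.] [313. 223.]
60 10 top [316. 217.] base [322. 218.] shoulder back R,front L [334. 212.] [315. 224.]
60 20 top [319. 218.] base [325. 218.] shoulder back R,front L [336. 213.] [317. 225.]
65 0 top [312. 222.] base [319. 221.] shoulder back R,front L [330. 215.] [312. 227.]
65 10 top [315. 223.] base [321. 222.] shoulder back R,front L [332. 216.] [314. 228.]
65 20 top [318. 224.] base [323. 223.] shoulder back R,front L [334. 216.] [316. 228.]
```

The bottle is at about 60 degrees and the cap is still in the cradle; contact force is about 2 N. Continuing.

drive_tool:
  targets:
    - [0.25,0.05,0.4,0]
    - [0.25,0.05,0.4,0]
    - [0.25,0.05,0.4,0]
    - [0.25,0.05,0.4,0]
    - [0.2,0.05,0.4,0]
    - [0.2,0.05,0.4,0]
    - [0.2,0.05,0.4,0]
    - [0.2,0.05,0.4,0]
    - [0.1,0,0.3,0]
    - [0.1,0,0.1,0]

```text
time: 13.98
eef_pos: [0.5575, 0.0356, 0.0396]
orientation: [-2.392, -2.035, 0.001]
ft_force: [-0.8, 0.8, -0.3]
finger_gap: 0.0222
grip_force: 0.4
```

```bash
python3 -c "
from h import *
p,R,y=st();d=snap('side','side11');dump(d,295,356,203,245)
for s in(1,-1):print('finger',[np.round(proj(d,p+R@[-.011,s*yy,-.002])) for yy in(.011,.025)])
for th in(66,72,78):
  for yy in(0,10,20):
    t=np.radians(th);f=lambda x,y,z:np.r_[O+EX*(-.005+x*np.cos(t)+z*np.sin(t))+EY*(yy/1e3*z/.19+y),-x*np.sin(t)+z*np.cos(t)]
    print(th,yy,'top',np.round(proj(d,f(-.025,0,.19))),'base',np.round(proj(d,f(-.025,0,.15))),'shoulder back R,front L,R',np.round(proj(d,f(-.05,.025,.135))),np.round(proj(d,f(0,-.025,.135))),np.round(proj(d,f(0,.025,.135))))
"
```

```text
t 13.98 p [0.5575 0.0356 0.0396] yaw -9.22 rest xy mm 181.6 7.0 F [-0.8   0.76 -0.27] gap 22.2 q [-0.    0.29  1.52  0.    1.33  0.16]
203 +#########################+bbbbbbbbbbbbbbbbbbbbbbbbbbbbbbbbbb
204 +#########################+bbbbbbbbbbbbbbbbbbbbbbbbbbbbbbbbbb
205 o#########################+bbbbbbbbbbbbbbbbbbbbbbbbbbbbbbbbbb
206 o#########################+bbbbbbbbbbbbbbbbbbbbbbbbbbbbbbbbbb
207 o#########################+bbbbbbbbbbbbbbbbbbbbbbbbbbbbbbbbbb
208 b#########################obbbbbbbbbbbbbbbbbbbbbbbbbbbbbbbbbb
209 o#########################obbbbbbbbbbbbbbbbbbbbbbbbbbbbbbbbbb
210 +#########################bbbbbbbbbbbbbb...bbbbbbbbbbbbbbbbbb
211 +#########################obbbbbbbbbbb.........bbbbbbbbbbbbbb
212 +#########################obbbbbbbb................bbbbbbbbbb
213 ++#########################bbbbb......................bbbbbbb
214 ++#######################+#obb.........................w.bbbb
215 o++######################+++...........................wwww.b
216 ++#######################++o...........................wwwwww
217 ++#######################++o.........
[... 2112 characters left out ...]
0 top [317. 225.] base [323. 224.] shoulder back R,front L,R [334. 217.] [316. 229.] [331. 234.]
72 0 top [310. 230.] base [317. 228.] shoulder back R,front L,R [328. 221.] [311. 232.] [326. 237.]
72 10 top [313. 231.] base [319. 228.] shoulder back R,front L,R [330. 221.] [313. 233.] [328. 238.]
72 20 top [316. 232.] base [322. 229.] shoulder back R,front L,R [332. 222.] [315. 234.] [330. 238.]
78 0 top [308. 237.] base [316. 233.] shoulder back R,front L,R [327. 226.] [311. 237.] [325. 241.]
78 10 top [311. 238.] base [318. 234.] shoulder back R,front L,R [329. 226.] [313. 237.] [327. 242.]
78 20 top [314. 239.] base [320. 234.] shoulder back R,front L,R [331. 227.] [315. 238.] [329. 243.]
```

drive_tool:
  targets:
    - [0.1,0.03,0.2,0]
    - [0.1,0.03,0.2,0]
    - [0.1,0.03,0.2,0]
    - [0.1,0.03,0.2,0]
    - [0.1,0,0.2,0]
    - [0.1,0,0.2,0]
    - [0.1,0,0.2,0]
    - [0.1,0,0.1,0]
    - [0.1,0,0.1,0]
    - [0.1,0,0,0]

```text
time: 14.87
eef_pos: [0.5605, 0.0451, 0.0242]
orientation: [-2.393, -2.036, 0.0]
ft_force: [-0.5, -0.5, -0.0]
finger_gap: 0.0217
grip_force: 0.0
```

drive_tool:
  targets:
    - [0.1,0,0,0]
    - [0.1,0,0,0]
    - [0.1,0,0,0]
    - [0.1,0,0,0]
    - [0.1,0,0,0]
    - [0.1,0,0,0]
    - [0.1,0,0,0]
    - [0.1,0,0,0]
    - [0.1,0,0,0]
    - [0.1,0,0,0]

```text
time: 15.7
eef_pos: [0.5622, 0.0551, 0.0243]
orientation: [-2.393, -2.036, -0.0]
ft_force: [0.2, -0.1, 0.1]
finger_gap: 0.0219
grip_force: 0.0
```

```bash
python3 -c "
from h import *
p,R,y=st();d=snap('side','side12');dump(d,295,356,203,250)
for s in(1,-1):print('finger',[np.round(proj(d,p+R@[-.011,s*yy,-.002])) for yy in(.011,.025)])
for th in(78,81):
  for yy in(0,10,20):
    t=np.radians(th);f=lambda x,y,z:np.r_[O+EX*(-.005+x*np.cos(t)+z*np.sin(t))+EY*(yy/1e3*z/.19+y),-x*np.sin(t)+z*np.cos(t)]
    print(th,yy,'top',np.round(proj(d,f(-.025,0,.19))),'base',np.round(proj(d,f(-.025,0,.15))),'shoulder back R,front L,R',np.round(proj(d,f(-.05,.025,.135))),np.round(proj(d,f(0,-.025,.135))),np.round(proj(d,f(0,.025,.135))))
"
```

```text
t 15.7 p [0.5622 0.0551 0.0243] yaw -9.22 rest xy mm 201.6 5.8 F [ 0.21 -0.06  0.06] gap 21.9 q [0.03 0.33 1.51 0.   1.3  0.19]
203 o...........o....o+###obbbbbbbbbbbbbbbbbbbbbbbbbbbbbbbbbbbbbb
204 oo.............oo+####obbbbbbbbbbbbbbbbbbbbbbbbbbbbbbbbbbbbbb
205 #++oooo...oooo++######obbbbbbbbbbbbbbbbbbbbbbbbbbbbbbbbbbbbbb
206 ####++++++++##########obbbbbbbbbbbbbbbbbbbbbbbbbbbbbbbbbbbbbb
207 ######################obbbbbbbbbbbbbbbbbbbbbbbbbbbbbbbbbbbbbb
208 ######################obbbbbbbbbbbbbbbbbbbbbbbbbbbbbbbbbbbbbb
209 ######################obbbbbbbbbbbbbbbbbbbbbbbbbbbbbbbbbbbbbb
210 ######################obbbbbbbbbbbbbbbbbbbbbbbbbbbbbbbbbbbbbb
211 ######################+bbbbbbbbbbbbbbbb.....ww.bbbbbbbbbbbbbb
212 ######################+bbbbbbbbbbbbbbb............bbbbbbbbbbb
213 ######################+bbbbbbbbbbbb...................bbbbbbb
214 ######################+bbbbbbbbbbb....................ww.bbbb
215 ######################obbbbbbbbb......................wwwww.b
216 ######################obbbbbbbb.......................wwwwwww
217 ######################bbbbbbb...............
[... 2133 characters left out ...]
ger [array([304., 250.]), array([300., 248.])]
finger [array([311., 252.]), array([315., 253.])]
78 0 top [308. 237.] base [316. 233.] shoulder back R,front L,R [327. 226.] [311. 237.] [325. 241.]
78 10 top [311. 238.] base [318. 234.] shoulder back R,front L,R [329. 226.] [313. 237.] [327. 242.]
78 20 top [314. 239.] base [320. 234.] shoulder back R,front L,R [331. 227.] [315. 238.] [329. 243.]
81 0 top [308. 240.] base [315. 235.] shoulder back R,front L,R [326. 228.] [311. 239.] [325. 244.]
81 10 top [311. 241.] base [318. 236.] shoulder back R,front L,R [328. 229.] [313. 240.] [327. 244.]
81 20 top [314. 242.] base [320. 237.] shoulder back R,front L,R [330. 230.] [315. 240.] [329. 245.]
```

No contact force remains, so the bottle is down. Withdrawing forward, then up.

drive_tool:
  targets:
    - [0.4,0,0,0]
    - [0.6,0,0,0]
    - [0.8,0,0,0]
    - [0.8,0,0,0]
    - [0.8,0,0,0]
    - [0.8,0,0,0]
    - [0.8,0,-0.5,0]
    - [1,0,-2,0]
    - [1,0,-2.5,0]
    - [1,0,-2.5,0]

```text
time: 16.58
eef_pos: [0.5746, 0.135, 0.1001]
orientation: [-2.392, -2.035, 0.002]
ft_force: [0.3, -0.3, 0.5]
finger_gap: 0.0219
grip_force: 0.0
```

drive_tool:
  targets:
    - [1.5,0,-2.5,0]
    - [2,0,-2,0]
    - [2,0,-2,0]
    - [2,0,-1,0]
    - [2,0,0,0]
    - [2,0,0,0]
    - [2,0,0,0]
    - [2,0,0,0]
    - [1,0,0,0]
    - [0,0,0,0]

```text
time: 17.42
eef_pos: [0.601, 0.299, 0.1741]
orientation: [-2.39, -2.038, -0.0]
ft_force: [-0.4, -0.3, -0.9]
finger_gap: 0.0221
grip_force: 0.0
```

```bash
python3 -c "
from h import *
st();d=snap('side','side13');e=snap('top','top13');dump(d,295,356,205,262);print();dump(e,318,402,164,222)
dk=lambda g:(g.max(2)<60)
"
```

```text
t 17.42 p [0.601  0.299  0.1741] yaw -9.08 rest xy mm 448.6 9.5 F [-0.43 -0.29 -0.9 ] gap 22.1 q [0.41 0.49 0.99 0.   1.66 0.57]
205 bbbbbbbbbbbbbbbbbbbbbbbbbbbbbbbbbbbbbbbbbbbbbbbbbbbbbbbbbbbbb
206 bbbbbbbbbbbbbbbbbbbbbbbbbbbbbbbbbbbbbbbbbbbbbbbbbbbbbbbbbbbbb
207 bbbbbbbbbbbbbbbbbbbbbbbbbbbbbbbbbbbbbbbbbbbbbbbbbbbbbbbbbbbbb
208 bbbbbbbbbbbbbbbbbbbbbbbbbbbbbbbbbbbbbbbbbbbbbbbbbbbbbbbbbbbbb
209 bbbbbbbbbbbbbbbbbbbbbbbbbbbbbbbbbbbbbbbbbbbbbbbbbbbbbbbbbbbbb
210 bbbbbbbbbbbbbbbbbbbbbbbbbbbbbbbbbbbbbbbbbbbbbbbbbbbbbbbbbbbbb
211 bbbbbbbbbbbbbbbbbbbbbbbbbbbbbbbbbbbbbbb.....ww.bbbbbbbbbbbbbb
212 bbbbbbbbbbbbbbbbbbbbbbbbbbbbbbbbbbbbbb............bbbbbbbbbbb
213 bbbbbbbbbbbbbbbbbbbbbbbbbbbbbbbbbbb...................bbbbbbb
214 bbbbbbbbbbbbbbbbbbbbbbbbbbbbbbbbbb....................ww.bbbb
215 .bbbbbbbbbbbbbbbbbbbbbbbbbbbbbbb......................wwwww.b
216 .bbbbbbbbbbbbbbbbbbbbbbbbbbbbbb.......................wwwwwww
217 .bbbbbbbbbbbbbbbbbbbbbbbbbbbb.............................www
218 .bbbbbbbbbbbbbbbbbbbbbbbbbbb..........................bbb....
219 .bbbbbbbbbbbbbbbbbbbbbbbbb.................
[... 7253 characters left out ...]
bbbbbbbbbbbbbbbbbbbbbbbbbbbb.....wwwwwwwwwwwwwwwww.....bbbbbbbbbbwwwww.bbbbbb
215 bbbbbbbbbbbbbbbbbbbbbbbbbbbbbbbbbbbbbbbbbb...wwwwwwwwwwwwwwwwwww....b.bbwwwwwbbbbbbb
216 bbbbbbbbbbbbbbbbbbbbbbbbbbbbbbbbbbbbbbbbbbbbbbbb...wwwwwwwwwwwwwwwwwww..wwwwwbbbbbbb
217 bbbbbbbbbbbbbbbbbbbbbbbbbbbbbbbbbbbbbbbbbbbbbbbbbbbbbbb....wwwwwwwwwwwwwwwwwwbbbbbbb
218 bbbbbbbbbbbbbbbbbbbbbbbbbbbbbbbbbbbbbbbbbbbbbbbbbbbbbbbbbbbbb.....wwwwwwwwww.bbbbbbb
219 bbbbbbbbbbbbbbbbbbbbbbbbbbbbbbbbbbbbbbbbbbbbbbbbbbbbbbbbbbbbbbbbbbb....wwwww.bbbbbbb
220 bbbbbbbbbbbbbbbbbbbbbbbbbbbbbbbbbbbbbbbbbbbbbbbbbbbbbbbbbbbbbbbbbbbbbbbbbb...bbbbbbb
221 bbbbbbbbbbbbbbbbbbbbbbbbbbbbbbbbbbbbbbbbbbbbbbbbbbbbbbbbbbbbbbbbbbbbbbbbbbbbbbbbbbbb
```

```bash
python3 -c "
from h import *
d=np.load('top13.npz');g=d['img'].astype(int)
dump(d,300,322,182,200)
for n,(u,v,z) in dict(foot_upper=(375.5,195.3,.05),capmid=(316,190.5,.05)).items():
  q=at(d,u,v,z)[:2]-O;print(n,(q@EX*1e3).round(1),(q@EY*1e3).round(1))
a=np.load('top0.npz')['img'].astype(int)
for n,(u,v) in dict(da=(346,147),db=(333,232),pot=(413,214),rb=(460,237),fig=(486,203),jar=(180,224),er=(168,187)).items():
  s=np.s_[v-14:v+14,u-14:u+14];print(n,abs(a[s]-g[s]).mean().round(1))
"
```

```text
182 bbbbbbbbbbbbbbbbbbbbbb
183 bbbbbbbbbbbbbbbbbbbbbb
184 bbbbbbbbbbbbbbbbbbbbbb
185 bbbbbb#####+#obbbbbbbb
186 bbbbbb##############..
187 bbbbbb##############..
188 bbbbbb##############..
189 bbbbbb##############..
190 bbbbbo##############..
191 bbbbbo##############..
192 bbbbb##############+..
193 bbbbb+#############+..
194 bbbbbbbbbb+o#######+..
195 bbbbbbbbbbbbbbbbbboo..
196 bbbbbbbbbbbbbbbbbbbbb.
197 bbbbbbbbbbbbbbbbbbbbbb
198 bbbbbbbbbbbbbbbbbbbbbb
199 bbbbbbbbbbbbbbbbbbbbbb
foot_upper -12.5 -3.7
capmid 149.2 6.7
da 4.4
db 4.5
pot 3.9
rb 4.5
fig 5.0
jar 42.9
er 46.3
```

The bottle checks out: cap top at x≈177 mm, y≈+7; foot at x≈−12, y≈−4. The jar and eraser comparison differs, probably because the arm covers them, so I'll raise the arm away and check.

drive_tool:
  targets:
    - [-0.5,0,-2.5,0]
    - [-0.5,0,-2.5,0]
    - [-0.5,0,-2.5,0]
    - [-0.5,0,-2.5,0]
    - [-2,0,-1,0]
    - [-2,0,0,0]
    - [-2,0,0,0]
    - [-2,0,0,0]
    - [-1,0,0,0]
    - [0,0,0,0]

```text
time: 18.35
eef_pos: [0.5838, 0.1856, 0.285]
orientation: [2.396, 2.031, 0.001]
ft_force: [0.4, 0.7, -0.9]
finger_gap: 0.0218
grip_force: 0.0
```

```bash
python3 -c "
from h import *
st();a=np.load('side0.npz')['img'].astype(int);t=np.load('top0.npz')['img'].astype(int);d=snap('side','side14')['img'].astype(int);e=snap('top','top14')['img'].astype(int)
print('jar xy',at(np.load('top0.npz'),182,224,0))
for n,(u,v) in dict(jar=(180,224),er=(168,187)).items():
  s=np.s_[v-14:v+14,u-14:u+14];print(n,abs(t[s]-e[s]).mean().round(1))
for n,s in dict(jar=np.s_[270:352,262:305],er=np.s_[333:352,222:250]).items(): print(n,abs(a[s]-d[s]).mean().round(1),(abs(a[s]-d[s]).max(2)>60).mean().round(3))
s=np.s_[315:352,266:300];print('jar glass',abs(a[s]-d[s]).mean(),(abs(a[s]-d[s]).max(2)>60).mean())
"
```

```text
t 18.35 p [0.5838 0.1856 0.285 ] yaw -9.43 rest xy mm 333.9 6.9 F [ 0.36  0.69 -0.91] gap 21.8 q [ 0.25  0.3   1.02 -0.    1.82  0.41]
jar xy [0.47110826 0.38784578 0.        ]
jar 30.7
er 33.9
jar 5.9 0.003
er 5.1 0.0
jar glass 6.417859035506094 0.0
```

```bash
python3 -c "
from rig import *
print(sign_off())"
```

```text
the job is handed in; nothing more can be done
None
```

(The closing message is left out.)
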